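# Slide the parts basket round the bent drying rail to its stop and start the dryer

### The job

Slide the hanging basket of watch parts along the bent rail, round both bends, until its collar is fully home against the brass stop over the dryer; go gently by feel, so that the collar is never forced on the rail or rammed into the stop, do not push the rail itself out of its setting, and keep the open basket upright. Leave it hanging there free and then press the dryer's green start button all the way down. Do not disturb the other things on the bench.

Things in the scene. Friction and masses are not known exactly. Their poses are not given: they have to be found in the camera images.
- stand: Drying stand, fixed: steel drip tray (100 x 200 x 16 mm), 14 mm post, aluminium clamp boss (24 x 24 x 30 mm) at the top, holding a bent 8 mm round steel rail. Origin on the bench under the post's axis, z up. The rail leaves the boss along the stand's +y at x = 0, z = 170 mm. Its far end carries the stop: a brass ring, 21 mm diameter, whose face is at y = 274 mm; 30 mm beyond it is the end ball.
- bend (a point): Where the first bend begins on the rail's axis (stand x 0, y 105, z 170 mm; axes as the stand's). Seen in plan: bend of 50 degrees towards -x (centre-line radius 35 mm), 97.9 mm straight, bend back by 50 degrees (radius 35 mm), ending at x -100, y 221.6 mm; then the last leg along +y to the stop.
- clamp (a point): Rail axis in the clamp boss (above the stand's origin, z 170 mm). The rail was turned by hand in this clamp about its first leg, by up to 0.22 rad either way, differently each time and not measured: so the slanting leg climbs or dips and the level last leg lies up to 22 mm higher or lower than the first. The clamp is stiff: do not turn the rail, follow it by feel.
- hanger: Loose hanger on the rail, 100 to 190 g. Origin in the middle of its collar's bore, z up, y along the bore (may be a few degrees askew). Brass collar: bore 13 mm (2.5 mm play all round), outside 21 mm, 14 mm long (7 mm each side of the origin). At rest the origin is 2.5 mm below the rail's axis. It starts on the first leg, 45 to 85 mm from the post. It can be turned to follow the rail.
- plate (a point): Middle of the hanger's blue finger plate, the place to grip, 38 mm above the hanger's origin. The plate is upright, 10 mm thick (hanger x), 26 mm long (hanger y) and reaches from 17 to 59 mm above the origin, on a short neck. Pushed there without a grip the collar tips and jams.
- basket (a point): Centre of the rim of the open brass basket (49 mm diameter, 26 mm deep) with small watch wheels that hangs on a stem and bail under the collar: 47 mm below the hanger's origin; its bottom is 73 mm below the origin.
- dryer: Warm-air dryer, fixed: white low box 125 mm (x) by 235 mm (y), 50 mm high, with a round black grille with steel bars (88 mm across, top at 56 mm) under the stop and a grey panel with the start button at its +y end. Origin on the bench under the grille's centre, z up.
- start (a joint): The green start button: 0 = up, 0.006 m = fully down (about 5 N), springs back.
- start_top (a point): Centre of the top of the green start button (26 mm diameter, in a 42 mm black housing), 127 mm from the grille's centre along the dryer's +y and 72 mm above the bench.
- loupe: Bystander: black eye loupe with its glass lens up, 36 mm diameter, 30 mm high; origin under its centre.
- dish: Bystander: shallow blue plastic dish, 80 mm diameter, 16 mm high; origin under its centre.
- movement: Bystander: watch movement on a round steel holder, 48 mm diameter, 16 mm high; origin under its centre.
- jar: Bystander: amber glass jar with a black cap, 44 mm diameter, 55 mm high; origin under its centre.
There are look-alikes about, which are no part of the job. What is shaped like the hanger but purple is not meant.

How it is judged:
By the outcome, as a careful person would: the job done as asked, in the order asked, and still so for the second after the job is handed in, with the robot touching nothing.
It also fails if it takes over 72 s, if anything falls off the work surface, if the arm or the gripper's body presses on something with over 40 N, if the wrist force passes 120 N, or if a joint passes its speed limit or range.

### The arm

A 6-joint arm with a two-finger parallel gripper is mounted at the origin on the work surface. World frame = base frame: x ahead of the robot, y to its left, z up, the work surface at z = 0. Lengths are in m, angles in rad, forces in N, time in s.
With the tool pointing down it reaches from about 0.425 to 0.925 m from the base axis. Payload 12.5 kg.
Tool frame: the origin (TCP) lies midway between the tips of the shut fingers; the grasp point (between the pads) lies 19 mm behind it (manip.hold_point_z is the distance from the TCP to the grasp point, in m); z points along the fingers, y is the direction in which the jaws open and shut (so a half turn about z gives the same grasp; the last joint's range is limited). The gripper opens to 85 mm and grips with 20 to 120 N. Pads are 22 mm wide; open, the fingers measure 114 mm over their backs; the gripper's body (76 mm by 85 mm) begins 54 mm behind the grasp point. The pads swing forward as they close: fully open they stand 13 mm farther back than shut.
Start: joints at [-1.224, 0.491, 1.559, -0, 1.092, -0.106], TCP at [0.273, -0.562, 0.231] pointing down, gripper open.
Joint ranges: [-3.1, 3.1], [-0.84, 2.19], [0.05, 2.79], [-1.13, 4.28], [0.06, 2.93], [-2.69, 2.69]. Speed limits (rad/s): [2.22, 2.22, 2.79, 3.14, 3.14, 3.14].

### API

Orientations are given as a rotation vector (axis times angle).
In Python, from rig import manip, vision gives the robot as it stands. The module is installed in compiled form; this text tells all that it offers.
- The arm moves only by the tool servo_tool, never from a script. Its argument "series" is a list that holds one entry, the list of rows, each a list of 5 numbers: the opening, from -1 (shut) to 1 (fully open), so that 0 is half open, then the shift along the tool's x, y, z in m, then the turn about the tool's z in rad. In form: [[[fingers, tx, ty, tz, turn], ...]]. A call has 1 to 12 rows; each row shifts and turns the commanded pose from where the row before left it, along the tool's axes as they then stand; what a row does not reach is not made up. A row lasts 1/12 s, in which the tool goes at most 41.7 mm and 7.16 degrees, less where a joint would pass 70% of its speed; a pose out of reach is approached as far as the arm can. A call is refused whole if a number of a shift passes 0.0417 or a number of a turn 0.125, either way. A call with a gripper value outside its range is refused whole. The fingers move at their own pace and stop on an object; "newtons" is the grip in N (left out, the last holds). Time passes only in rows, so rows that do not move let the fingers close. It gives the time, the measured TCP pose, the force and the opening at its end, in the units of the state.
- manip.get_state(): the state, without advancing time (a new reading comes with each control period).
- vision.read_camera(name): name is "side" or "top"; returns a dict with "pixels" (480x640x3 uint8, red, green, blue), "range_z" (480x640 float32, m along the optical axis (not along the pixel's ray), 0 where there is no reading), "K" (3x3 intrinsics, pixels), "cam_to_world" (4x4, takes a point from camera to world coordinates). Camera axes: x right, y down, z forward; pixel columns grow to the right and rows downward; lengths in m; the calibration is good to about 2 mm. A picture is of the moment at which its call begins.
- manip.hand_in(): hands the job in, once; it reports no verdict.
The state is a dict: "t": time; "joint_positions": joint angles; "joint_vel": joint speeds; "joint_efforts": joint torques, N m; "eef_pos": TCP position; "eef_rot": TCP orientation; "ft_force": force on the tool from outside, world axes, zero at the start; "ft_torque": the same for the moment, N m; "width": opening from 0.0 (shut) to 1.0 (fully open).
Only numpy, scipy, OpenCV 4.12 (cv2) and the standard library are available. Lean on these libraries where they do the work, as an engineer would, in place of code of your own. Each camera call takes 0.05 s, during which the arm holds its last target.

## Working session

There is one attempt and no reset: what is moved stays moved. The work goes in short steps, Python scripts to look and compute and a tool call to move; the robot and the scene stay as the last step left them, time stands still between calls to the robot, and variables do not carry over. Pictures are saved under pics/ and viewed, and the job is handed in when it is done.

Besides the shell and the picture viewer there is one more tool, called after ">>>" as name(argument=value, ...) on one line, values as JSON. servo_tool: Moves the arm, as the interface text tells. Its arguments: {"type":"object","properties":{"series":{"type":"array"},"newtons":{"type":"number"}},"required":["series"]}

```bash
mkdir -p pics
cat > h.py <<'E'
import numpy as np, cv2
from rig import manip, vision
def snap(name,tag):
    d=vision.read_camera(name)
    np.savez(f'pics/{tag}.npz',**{k:np.asarray(v) for k,v in d.items()})
    cv2.imwrite(f'pics/{tag}.png',d['pixels'][:,:,::-1])
    return d
def load(tag): return dict(np.load(f'pics/{tag}.npz'))
def p3(d,u,v,z=None):
    z=d['range_z'][int(round(v)),int(round(u))] if z is None else z
    K=d['K']; T=d['cam_to_world']
    c=np.array([(u-K[0,2])/K[0,0]*z,(v-K[1,2])/K[1,1]*z,z,1])
    return (T@c)[:3]
def proj(d,P):
    c=np.linalg.inv(d['cam_to_world'])@np.append(P,1); q=d['K']@c[:3]; return q[:2]/q[2]
def crop(d,u0,v0,u1,v1,s,name):
    im=cv2.resize(d['pixels'][v0:v1,u0:u1,::-1],None,fx=s,fy=s,interpolation=cv2.INTER_CUBIC); cv2.imwrite(f'pics/{name}.png',im)
E
python3 - <<'E'
from h import *
for n in('side','top'):
    d=snap(n,n+'0'); print(d['K'],d['cam_to_world'])
print(manip.get_state(), manip.hold_point_z)
E
```

```text
[[478.81920421   0.         313.92406038]
 [  0.         478.81920421 238.60773771]
 [  0.           0.           1.        ]] [[-0.91865274 -0.22433857  0.32519126  0.3771475 ]
 [-0.39439627  0.56868217 -0.72183943  0.58489554]
 [-0.02299405 -0.79137399 -0.61089973  0.6281322 ]
 [ 0.          0.          0.          1.        ]]
[[564.52475017   0.         324.01911309]
 [  0.         564.52475017 237.95962954]
 [  0.           0.           1.        ]] [[-1.06045907e-02 -9.97844467e-01  6.47608152e-02  5.88821329e-01]
 [-9.99943263e-01  1.06475356e-02  3.18023596e-04  2.96652121e-02]
 [-1.00688117e-03 -6.47537683e-02 -9.97900764e-01  1.21165581e+00]
 [ 0.00000000e+00  0.00000000e+00  0.00000000e+00  1.00000000e+00]]
{'t': 0.1, 'joint_positions': array([-1.22358304e+00,  4.91546881e-01,  1.55938255e+00, -2.55377629e-05,
        1.09170965e+00, -1.05594455e-01]), 'joint_vel': array([-1.39948334e-04, -7.14185504e-04, -3.27294728e-03,  1.32573370e-05,
       -1.89501701e-03, -8.47435859e-04]), 'joint_efforts': array([ 1.32483270e-03, -6.19447374e+01, -2.62026697e+01, -1.64926837e-04,
        2.85402471e-03, -2.79017445e-05]), 'eef_pos': array([ 0.27338348, -0.56181885,  0.23075866]), 'eef_rot': array([-3.06040522e+00, -7.04993307e-01,  2.33345685e-04]), 'ft_force': array([-0.03361464, -0.2374959 ,  0.61966768]), 'ft_torque': array([ 0.03148879, -0.02936561, -0.00686721]), 'width': 0.9994212293372245} 0.0187
```

View pics/side0.png

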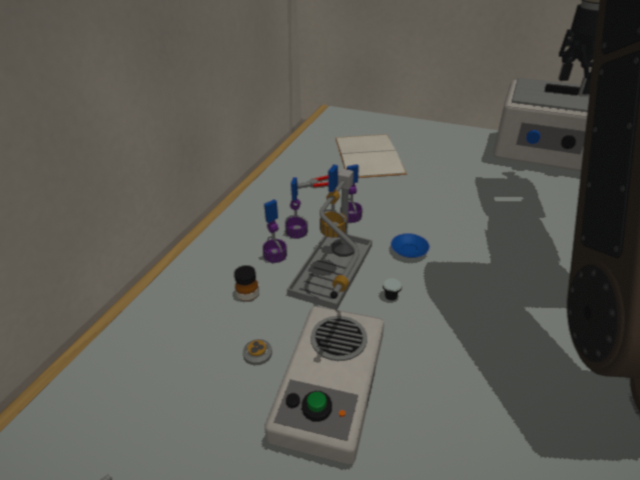

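View pics/top0.png

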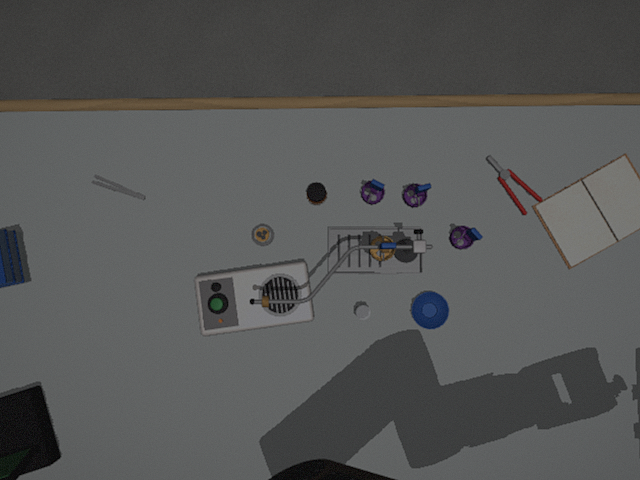

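Run:
```python
from h import *
d=load('top0'); crop(d,180,170,500,350,2.5,'top0c')
s=load('side0'); crop(s,230,140,430,340,3,'side0c'); crop(s,230,290,430,460,3,'side0d')
```

```text
(no output)
```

View pics/top0c.png

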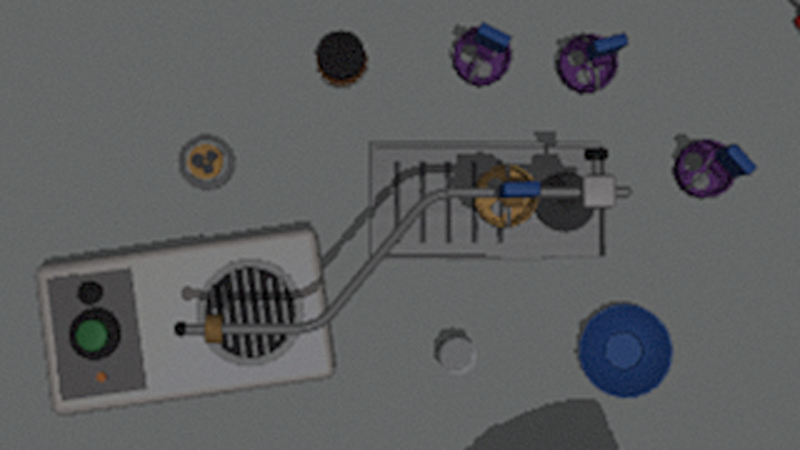

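View pics/side0c.png

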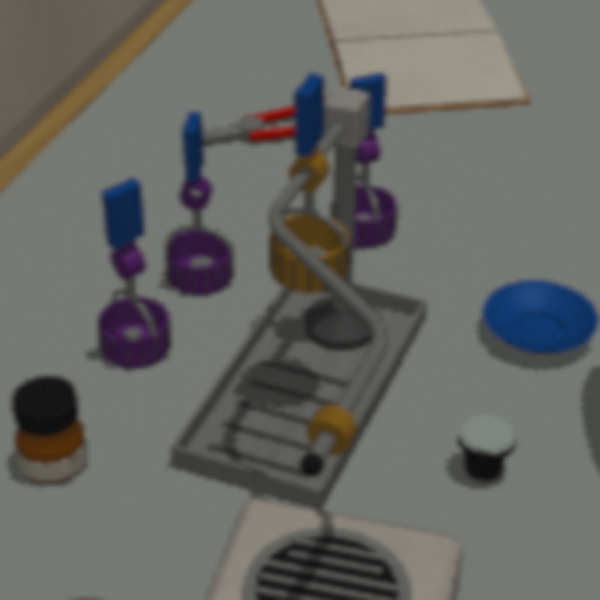

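View pics/side0d.png

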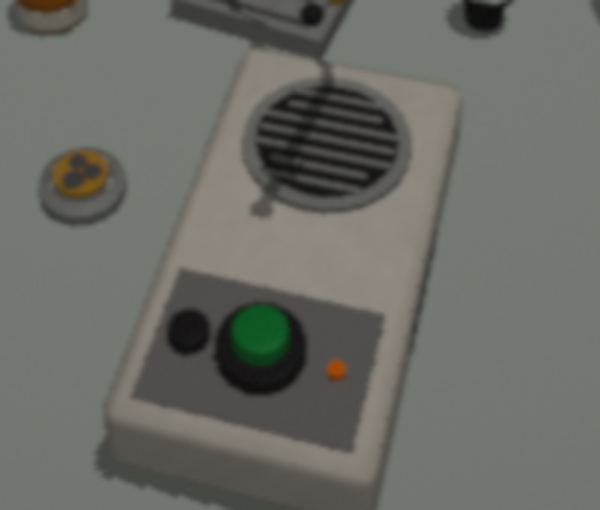

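```bash
cat > rail.py <<'E'
import numpy as np
def build(phi):
    # centreline in stand frame (dense), roll phi about y at z=170
    pts=[];T=[]
    a=np.radians(50);R=35.
    for s in np.arange(15,105,1.): pts.append((0,s));T.append(0)
    for t in np.linspace(0,a,31): pts.append((-R*(1-np.cos(t)),105+R*np.sin(t)));T.append(t)
    e=pts[-1]
    for s in np.linspace(1,97.9,97): pts.append((e[0]-s*np.sin(a),e[1]+s*np.cos(a)));T.append(a)
    e=pts[-1]
    for t in np.linspace(0.02,a,31):
        th=a-t; pts.append((e[0]-R*(np.cos(th)-np.cos(a)),e[1]+R*(np.sin(a)-np.sin(th))));T.append(th)
    e=pts[-1]
    for s in np.arange(1,274-e[1]+30,1.): pts.append((e[0],e[1]+s));T.append(0)
    p=np.array(pts);P=np.c_[p[:,0]*np.cos(phi),p[:,1],170+p[:,0]*np.sin(phi)]/1000  # phi>0: last leg lower
    return P,np.array(T)
def world(q):
    x0,y0,psi,phi=q[:4];P,T=build(phi)
    c,s=np.cos(psi),np.sin(psi)
    W=np.c_[x0+c*P[:,0]-s*P[:,1],y0+s*P[:,0]+c*P[:,1],P[:,2]]
    return W,P,T
E
python3 - <<'E'
from h import *; from rail import *
from scipy.optimize import least_squares
from scipy.spatial import cKDTree
print(build(0)[0][-31])
d=load('top0');s=load('side0')
for u,v in[(419.6,246),(388,245.6),(264,301),(216,303.5),(280,295)]: print(u,v,p3(d,u,v))
def cloud(c):
    v,u=np.mgrid[0:480,0:640]; z=c['range_z']; K=c['K']
    X=np.stack([(u-K[0,2])/K[0,0]*z,(v-K[1,2])/K[1,1]*z,z,np.ones_like(z)],-1)@c['cam_to_world'].T
    return X[...,:3],(z>0)
b=p3(d,419.6,246)
clouds={}
for n,c in(('top',d),('side',s)):
    X,m=cloud(c)
    m&=(X[...,2]>.125)&(X[...,2]<.205)&(abs(X[...,0]-.52)<.12)&(X[...,1]>b[1]+.015)&(X[...,1]<b[1]+.32)
    px=c['pixels'].astype(int); grey=(px.max(-1)-px.min(-1))<25
    m&=grey
    clouds[n]=X[m];print(n,m.sum())
np.savez('cl.npz',**clouds)
for name in('top','side','both'):
    pts=np.vstack([clouds['top'],clouds['side']]) if name=='both' else clouds[name]
    best=None
    for ph in(-.15,0,.15):
        def f(q):
            W,P,T=world(q); dd=cKDTree(W).query(pts)[0]; return (dd-.004)*1000
        r=least_squares(f,[b[0],b[1],0,ph],loss='soft_l1',x_scale=[.01,.01,.05,.1],diff_step=1e-3)
        if best is None or r.cost<best.cost: best=r
    print(name,best.x,np.median(abs(best.fun)),best.cost)
E
```

```text
[-0.10000062  0.27355202  0.17      ]
419.6 246 [ 0.6388176  -0.14347204  0.18719291]
388 245.6 [ 0.63815118 -0.08156929  0.22721485]
264 301 [0.54280384 0.13861268 0.19611165]
216 303.5 [0.5331847  0.24841944 0.07163263]
280 295 [0.54825018 0.12104727 0.05521422]
top 638
side 671
top [ 0.63863263 -0.1442361  -0.01312094 -0.15653129] 1.0188641244844905 883.4546914321438
side [ 0.63899178 -0.1443663  -0.0111896  -0.1259333 ] 0.5838930219665859 1631.4806448219347
both [ 0.63889067 -0.14455008 -0.01203496 -0.13848395] 0.9695592637442453 2696.4756542035757
```

Run:
```python
from h import *
for n in('top','side'):
    c=load(n+'0'); v,u=np.mgrid[0:480,0:640]; z=c['range_z']; K=c['K']
    X=(np.stack([(u-K[0,2])/K[0,0]*z,(v-K[1,2])/K[1,1]*z,z,np.ones_like(z)],-1)@c['cam_to_world'].T)[...,:3]
    px=c['pixels'].astype(int); m=(px[...,2]>px[...,0]+35)&(z>0)&(abs(X[...,0]-.638)<.03)&(abs(X[...,1]+.08)<.045)&(X[...,2]>.18)
    P=X[m]; print(n,m.sum(),P.min(0),P.max(0),P.mean(0))
    T=P[P[:,2]>.222] if n=='top' else P
    r=cv2.minAreaRect((T[:,:2]*1000).astype(np.float32)); print(r)
    b=cv2.fitLine((T[:,:2]).astype(np.float32),cv2.DIST_L2,0,.01,.01); print(b.ravel())
    vv,uu=np.where(m); print(uu.min(),uu.max(),vv.min(),vv.max())
d=load('top0'); g=d['pixels'].astype(int); m=(g[...,1]>g[...,0]+40)&(g[...,1]>g[...,2]+30); vv,uu=np.where(m); k=(abs(uu-218)<15); print(uu[k].mean(),vv[k].mean(),p3(d,uu[k].mean(),vv[k].mean()))
s=load('side0'); g=s['pixels'].astype(int); m=(g[...,1]>g[...,0]+40)&(g[...,1]>g[...,2]+30); vv,uu=np.where(m); k=(abs(uu-317)<25);  print(uu[k].mean(),vv[k].mean(),p3(s,uu[k].mean(),vv[k].mean()))
crop(d,365,225,435,265,10,'pl')
```

```text
top 81 [ 0.634927   -0.09415248  0.19952519] [ 0.6428365  -0.07011323  0.23329949] [ 0.63875626 -0.08146481  0.22556175]
((639.1602172851562, -82.48807525634766), (23.325538635253906, 7.1978912353515625), 89.25347900390625)
[ 0.01579596  0.99987525  0.63912773 -0.08232218]
381 395 243 248
side 179 [ 0.63423454 -0.09536973  0.18787789] [ 0.64335612 -0.06854079  0.22743175] [ 0.63746927 -0.07807835  0.21086222]
((638.8330078125, -81.93220520019531), (8.410990715026855, 26.65306854248047), 2.186065673828125)
[ 0.08741552  0.99617195  0.6374693  -0.07807835]
329 337 165 190
216.33333333333334 304.3333333333333 [0.53150709 0.24776766 0.07152355]
316.4163701067616 400.5978647686833 [0.53197303 0.24834995 0.07170824]
```

View pics/pl.png

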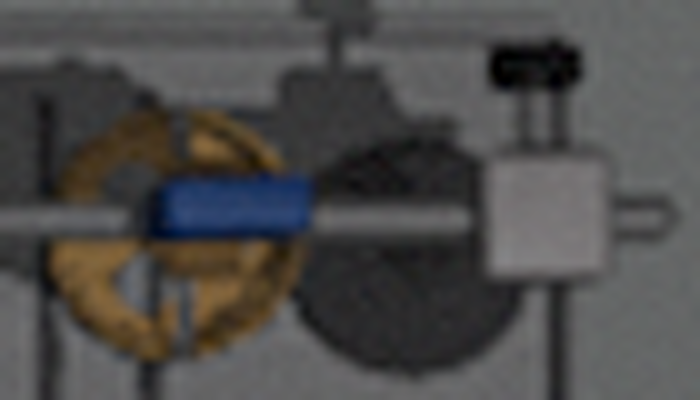

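>>> servo_tool(series=[[[1, 0, 0, -0.015, -0.12], [1, 0, 0, -0.015, -0.12], [1, 0, 0, -0.015, -0.12], [1, 0, 0, 0, -0.12], [1, 0, 0, 0, -0.12], [1, 0, 0, 0, -0.12], [1, 0, 0, 0, -0.12], [1, 0, 0, 0, -0.12], [1, 0, 0, 0, -0.12], [1, 0, 0, 0, -0.025]]], newtons=30)

```text
t: 0.93
eef_pos: [0.2734, -0.5619, 0.276]
eef_rot: [-2.229, -2.213, -0.0]
ft_force: [0.5, 0.5, 1.2]
width: 0.996
```

>>> servo_tool(series=[[[1, 0.0302, 0.0226, 0, 0], [1, 0.0302, 0.0226, 0, 0], [1, 0.0302, 0.0226, 0, 0], [1, 0.0302, 0.0226, 0, 0], [1, 0.0302, 0.0226, 0, 0], [1, 0.0302, 0.0226, 0, 0], [1, 0.0302, 0.0226, 0, 0], [1, 0.0302, 0.0226, 0, 0], [1, 0.0302, 0.0226, 0, 0], [1, 0.0302, 0.0226, 0, 0], [1, 0.0302, 0.0226, 0, 0], [1, 0.0302, 0.0226, 0, 0]]])

```text
t: 1.93
eef_pos: [0.5502, -0.2014, 0.2763]
eef_rot: [-2.239, -2.203, 0.0]
ft_force: [-0.3, -0.7, -0.4]
width: 1.001
```

>>> servo_tool(series=[[[1, 0.0302, 0.0226, 0, 0], [1, 0.0302, 0.0226, 0, 0], [1, 0.0302, 0.0226, 0, 0], [1, 0.025, 0.018, 0, 0], [1, 0, 0, 0, 0], [1, 0, 0, 0, 0]]])

```text
t: 2.43
eef_pos: [0.637, -0.0873, 0.2756]
eef_rot: [-2.235, -2.207, 0.001]
ft_force: [-0.6, -0.2, -0.5]
width: 1.001
```

>>> servo_tool(series=[[[1, 0.0053, 0.0018, 0.01, 0], [1, 0, 0, 0.015, 0], [1, 0, 0, 0.015, 0], [1, 0, 0, 0.015, 0], [1, 0, 0, 0.015, 0], [1, 0, 0, 0.01, 0], [1, 0, 0, 0.008, 0], [1, 0, 0, 0, 0], [1, 0, 0, 0, 0]]])

```text
t: 3.18
eef_pos: [0.6384, -0.0838, 0.1883]
eef_rot: [-2.237, -2.206, 0.0]
ft_force: [0.2, -0.1, -0.1]
width: 1.003
```

Run:
```python
from h import *
d=snap('top','t1'); s=snap('side','s1'); print(manip.get_state())
crop(s,230,100,430,250,4,'s1c')
```

```text
{'t': 3.2833, 'joint_positions': array([-2.32650846e-01,  5.59283595e-01,  1.55622242e+00, -8.50006634e-05,
        1.02484816e+00, -2.19211532e-01]), 'joint_vel': array([ 0.00270979, -0.004234  , -0.00180075,  0.0013865 , -0.00224707,
       -0.00412505]), 'joint_efforts': array([-1.37787326e-01, -6.43440270e+01, -2.46716577e+01, -3.36553778e-03,
       -6.79671546e-03,  4.19367483e-03]), 'eef_pos': array([ 0.63877013, -0.08364547,  0.18906241]), 'eef_rot': array([2.23549516e+00, 2.20574898e+00, 9.35420989e-04]), 'ft_force': array([-0.28279713, -0.13139986,  0.05924071]), 'ft_torque': array([-0.00829249,  0.00965184,  0.03609496]), 'width': 0.9984110095400396}
```

View pics/s1c.png

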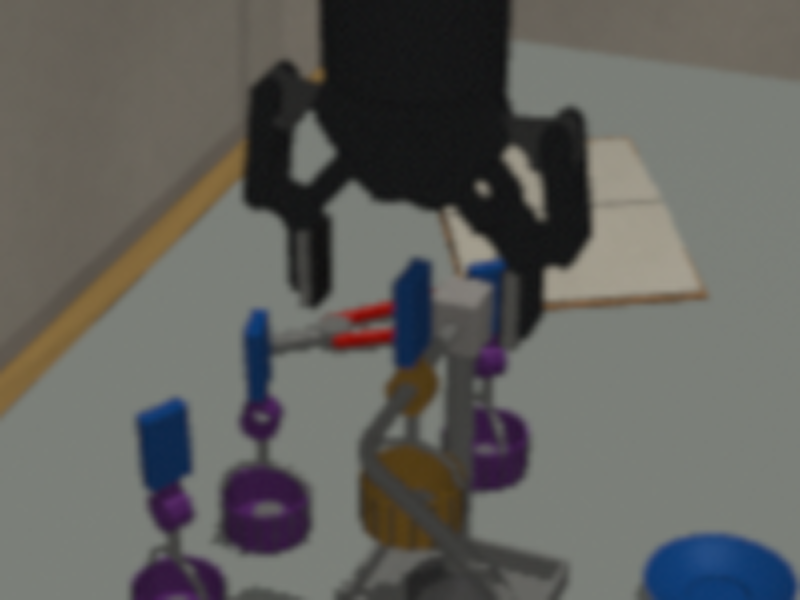

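The picture shows the brass hanger's plate (crop px 412,315) centred between the open fingers, clear of the boss and the purple ones. Closing.

>>> servo_tool(series=[[[0, 0, 0, 0, 0], [-0.5, 0, 0, 0, 0], [-0.8, 0, 0, 0, 0], [-1, 0, 0, 0, 0], [-1, 0, 0, 0, 0], [-1, 0, 0, 0, 0], [-1, 0, 0, 0, 0], [-1, 0, 0, 0, 0], [-1, 0, 0, 0, 0], [-1, 0, 0, 0, 0], [-1, 0, 0, 0, 0], [-1, 0, 0, 0, 0]]], newtons=30)

```text
t: 4.28
eef_pos: [0.6386, -0.0834, 0.1884]
eef_rot: [2.236, 2.207, 0.0]
ft_force: [0.8, 0.0, 1.8]
width: 0.114
```

Run:
```python
from h import *
d=snap('top','t2'); s=snap('side','s2'); st=manip.get_state(); print(st['eef_pos'],st['ft_force'],st['ft_torque'],st['width'])
crop(s,230,100,430,250,4,'s2c')
```

```text
[ 0.63858313 -0.08343212  0.18841069] [ 1.31875705 -0.09769194  2.4751606 ] [ 0.02443155 -0.16061433 -0.00476183] 0.1148486755163098
```

View pics/s2c.png

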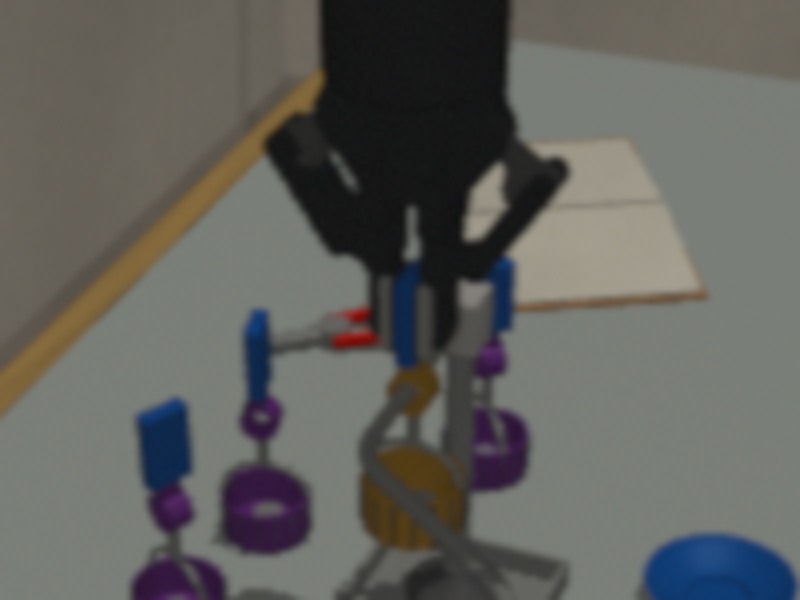

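>>> servo_tool(series=[[[-1, 0, 0, -0.0005, 0], [-1, 0, 0, -0.0005, 0], [-1, 0, 0, 0, 0]]])

```text
t: 4.63
eef_pos: [0.6382, -0.0834, 0.189]
eef_rot: [-2.235, -2.206, 0.001]
ft_force: [-0.3, 0.6, -0.9]
width: 0.107
```

>>> servo_tool(series=[[[-1, 0, 0, -0.0005, 0], [-1, 0, 0, -0.0005, 0], [-1, 0, 0, 0, 0]]])

```text
t: 4.88
eef_pos: [0.6384, -0.0834, 0.1903]
eef_rot: [-2.236, -2.207, 0.0]
ft_force: [-0.1, 0.5, -1.3]
width: 0.115
```

>>> servo_tool(series=[[[-1, 0, 0, -0.0005, 0], [-1, 0, 0, -0.0005, 0], [-1, 0, 0, 0, 0]]])

```text
t: 5.13
eef_pos: [0.6385, -0.0834, 0.1914]
eef_rot: [2.236, 2.207, 0.0]
ft_force: [0.2, -0.5, -1.3]
width: 0.111
```

Run:
```python
from h import *; from rail import *
from scipy.optimize import least_squares
from scipy.spatial import cKDTree
c=np.load('cl.npz')
for n in('top','side'):
    p=c[n]; 
    # drop outliers
    W,_,_=world([.6389,-.1446,-.012,-.138]); d,i=cKDTree(W).query(p); p=p[(d<.008)&(i<len(W)-32)]
    def f(q):
        W=world(q)[0]+[0,0,q[4]]; return (cKDTree(W).query(p)[0]-.004)*1000
    r=least_squares(f,[.6389,-.1446,-.012,-.138,0],loss='soft_l1',x_scale=[.01,.01,.05,.1,.01],diff_step=1e-3)
    print(n,len(p),r.x,np.median(abs(r.fun)))
```

```text
top 529 [ 0.6399438  -0.1443485  -0.0081768  -0.12756024  0.00202649] 0.7861841531077631
side 502 [ 6.40231577e-01 -1.45166754e-01 -7.13559364e-03 -1.24894884e-01
  2.94487337e-05] 0.4345763539504487
```

>>> servo_tool(series=[[[-1, 0, 0, -0.0005, 0], [-1, 0, 0, -0.0005, 0], [-1, 0, 0, 0, 0]]])

```text
t: 5.38
eef_pos: [0.6385, -0.0834, 0.1924]
eef_rot: [2.236, 2.207, 0.0]
ft_force: [-0.6, -0.0, -2.4]
width: 0.111
```

>>> servo_tool(series=[[[-1, 0, 0, -0.0005, 0], [-1, 0, 0, -0.0005, 0], [-1, 0, 0, 0, 0]]])

```text
t: 5.63
eef_pos: [0.6386, -0.0834, 0.1934]
eef_rot: [2.236, 2.207, 0.0]
ft_force: [-0.2, -0.9, -1.9]
width: 0.117
```

```bash
cat > plan.py <<'E'
import sys,json
from h import *; from rail import *
from scipy.spatial.transform import Rotation as R
Q=[.6379,-.1447,-.0095,-.127]; ZO=.0212; AH=.0013
def path(Q,ZO):
    W,P,T=world(Q); s=np.r_[0,np.cumsum(np.linalg.norm(np.diff(W,axis=0),axis=1))]+.015
    yaw=T+Q[2]; t=np.c_[-np.sin(yaw),np.cos(yaw)]
    C=W.copy(); C[:,2]+=ZO; C[:,:2]-=AH*t   # TCP
    return s,C,yaw+np.pi/2,W
def plan(ds,n,Q=Q,ZO=ZO,lat=0,send=None):
    """rows from the measured pose; lat = extra shift to tool +y"""
    st=manip.get_state(); p=np.array(st['eef_pos']); M=R.from_rotvec(st['eef_rot']).as_matrix(); y=np.arctan2(M[1,0],M[0,0])
    s,C,Y,W=path(Q,ZO)
    i=np.argmin(np.linalg.norm(C[:,:2]-p[:2],axis=1)); s0=s[i]
    print('t',st['t'],'pos',p.round(4),'yaw',round(np.degrees(y),2),'s',round(s0,4),'err(mm) vs path',((p-C[i])*1000).round(2),'yawerr',round(np.degrees(y-Y[i]),2),'F',st['ft_force'].round(2),'tau',st['ft_torque'].round(3),'tilt',round(np.degrees(np.arccos(-M[2,2])),2))
    rows=[]
    for k in range(1,n+1):
        sk=s0+ds*k
        if send: sk=min(sk,send)
        g=np.array([np.interp(sk,s,C[:,j]) for j in range(3)]); gy=np.interp(sk,s,Y)
        tx=np.array([np.cos(y),np.sin(y)]); ty=np.array([np.sin(y),-np.cos(y)])
        d=g-p; r=[-1,round(float(d[:2]@tx),4),round(float(d[:2]@ty),4),round(float(-d[2]),4),round(float(y-gy),3)]
        rows.append(r); p=p+np.r_[tx*r[1]+ty*r[2],-r[3]]; y-=r[4]
    print(json.dumps(rows)); print('end s',sk,'pose',p.round(4))
E
cat > go.py <<'E'
import sys; from plan import *
plan(float(sys.argv[1]),int(sys.argv[2]))
E
python3 go.py .0025 12; python3 -c "
from plan import *
s,C,Y,W=path(Q,ZO);print(s[-31]-.0,s[90],s[90+30],s[90+31+97],W[-31])"
```

```text
t 5.6333 pos [ 0.6386 -0.0834  0.1934] yaw 89.26 s 0.063 err(mm) vs path [ 0.07 -0.43  2.22] yawerr -0.2 F [-0.15 -0.86 -1.87] tau [-0.049  0.057  0.041] tilt 0.01
[[-1, 0.0029, -0.0001, 0.0022, -0.003], [-1, 0.0025, 0.0, 0.0, -0.0], [-1, 0.0025, 0.0, 0.0, -0.0], [-1, 0.0025, 0.0, 0.0, -0.0], [-1, 0.0025, 0.0, 0.0, -0.0], [-1, 0.0025, 0.0, 0.0, -0.0], [-1, 0.0025, 0.0, 0.0, -0.0], [-1, 0.0025, 0.0, 0.0, -0.0], [-1, 0.0025, 0.0, 0.0, -0.0], [-1, 0.0025, 0.0, 0.0, -0.0], [-1, 0.0025, 0.0, 0.0, -0.0], [-1, 0.0025, -0.0, 0.0, -0.0]]
end s 0.09300000000000003 pose [ 0.6388 -0.053   0.1912]
0.31598443082386324 0.10499999999999991 0.13554218506832347 0.23414217340171517 [0.54130793 0.12978201 0.18266597]
```

>>> servo_tool(series=[[[-1, 0.0015, 0, 0.0011, 0], [-1, 0.0025, 0, 0.0011, 0], [-1, 0.0025, 0, 0, 0], [-1, 0.0025, 0, 0, 0], [-1, 0.0025, 0, 0, 0], [-1, 0.0025, 0, 0, 0], [-1, 0.0025, 0, 0, 0], [-1, 0.0025, 0, 0, 0], [-1, 0.0025, 0, 0, 0], [-1, 0.0025, 0, 0, 0], [-1, 0.0025, 0, 0, 0], [-1, 0.0025, 0, 0, 0]]])

```text
t: 6.63
eef_pos: [0.6389, -0.0542, 0.1911]
eef_rot: [2.236, 2.207, -0.0]
ft_force: [0.3, -0.3, -2.0]
width: 0.11
```

```bash
python3 go.py .002 12
```

```text
t 6.6333 pos [ 0.6389 -0.0542  0.1911] yaw 89.26 s 0.092 err(mm) vs path [ 0.11 -0.2  -0.1 ] yawerr -0.2 F [ 0.27 -0.25 -1.99] tau [ 0.034 -0.009  0.046] tilt 0.01
[[-1, 0.0022, -0.0001, -0.0001, -0.003], [-1, 0.002, -0.0, 0.0, -0.0], [-1, 0.002, -0.0, 0.0, -0.0], [-1, 0.002, -0.0, 0.0, -0.0], [-1, 0.002, -0.0, 0.0, -0.0], [-1, 0.002, -0.0, 0.0, -0.0], [-1, 0.002, -0.0, -0.0, -0.029], [-1, 0.002, 0.0, -0.0, -0.057], [-1, 0.002, 0.0, -0.0, -0.057], [-1, 0.002, 0.0, -0.0001, -0.057], [-1, 0.002, 0.0001, -0.0, -0.058], [-1, 0.002, -0.0, -0.0001, -0.057]]
end s 0.11599999999999996 pose [ 0.6377 -0.0301  0.1914]
```

>>> servo_tool(series=[[[-1, 0.0022, -0.0001, -0.0001, -0.003], [-1, 0.002, 0, 0, 0], [-1, 0.002, 0, 0, 0], [-1, 0.002, 0, 0, 0], [-1, 0.002, 0, 0, 0], [-1, 0.002, 0, 0, 0], [-1, 0.002, 0, 0, -0.029], [-1, 0.002, 0, 0, -0.057], [-1, 0.002, 0, 0, -0.057], [-1, 0.002, 0, -0.0001, -0.057], [-1, 0.002, 0.0001, 0, -0.058], [-1, 0.002, 0, -0.0001, -0.057]]])

```text
t: 7.63
eef_pos: [0.6377, -0.0302, 0.1914]
eef_rot: [1.855, 2.536, -0.0]
ft_force: [-1.1, 0.3, -2.2]
width: 0.113
```

```bash
python3 go.py .002 12
```

```text
t 7.6333 pos [ 0.6377 -0.0302  0.1914] yaw 107.64 s 0.1162 err(mm) vs path [ 0.06 -0.24 -0.03] yawerr -0.15 F [-1.11  0.27 -2.15] tau [-0.047  0.036 -0.013] tilt 0.0
[[-1, 0.0023, 0.0, -0.0001, -0.06], [-1, 0.0019, 0.0001, -0.0001, -0.057], [-1, 0.002, -0.0, -0.0001, -0.057], [-1, 0.002, 0.0, -0.0002, -0.057], [-1, 0.002, 0.0, -0.0001, -0.057], [-1, 0.002, 0.0001, -0.0001, -0.057], [-1, 0.002, -0.0, -0.0002, -0.058], [-1, 0.002, 0.0, -0.0002, -0.057], [-1, 0.002, 0.0, -0.0002, -0.057], [-1, 0.002, 0.0, -0.0002, -0.038], [-1, 0.002, 0.0001, -0.0001, -0.0], [-1, 0.002, -0.0, -0.0002, -0.0]]
end s 0.14019880119171857 pose [ 0.6242 -0.0106  0.1932]
```

>>> servo_tool(series=[[[-1, 0.0023, 0, -0.0001, -0.06], [-1, 0.0019, 0.0001, -0.0001, -0.057], [-1, 0.002, 0, -0.0001, -0.057], [-1, 0.002, 0, -0.0002, -0.057], [-1, 0.002, 0, -0.0001, -0.057], [-1, 0.002, 0.0001, -0.0001, -0.057]]])

```text
t: 8.13
eef_pos: [0.6326, -0.0191, 0.1921]
eef_rot: [1.392, 2.816, -0.0]
ft_force: [-0.1, -0.4, -2.5]
width: 0.116
```

```bash
python3 go.py .002 12
```

```text
t 8.1333 pos [ 0.6326 -0.0191  0.1921] yaw 127.4 s 0.1284 err(mm) vs path [ 0.17 -0.16 -0.03] yawerr -0.38 F [-0.14 -0.42 -2.48] tau [ 0.065 -0.006 -0.012] tilt 0.01
[[-1, 0.0022, -0.0, -0.0002, -0.064], [-1, 0.002, 0.0, -0.0002, -0.057], [-1, 0.002, 0.0, -0.0002, -0.057], [-1, 0.002, 0.0, -0.0001, -0.032], [-1, 0.002, 0.0, -0.0002, -0.0], [-1, 0.002, 0.0001, -0.0002, -0.0], [-1, 0.002, -0.0, -0.0002, -0.0], [-1, 0.002, -0.0, -0.0002, -0.0], [-1, 0.002, -0.0, -0.0002, -0.0], [-1, 0.0019, -0.0, -0.0002, -0.0], [-1, 0.002, -0.0, -0.0002, -0.0], [-1, 0.002, -0.0, -0.0002, -0.0]]
end s 0.15241567521904795 pose [ 0.615  -0.0027  0.1944]
```

>>> servo_tool(series=[[[-1, 0.0022, 0, -0.0002, -0.064], [-1, 0.002, 0, -0.0002, -0.057], [-1, 0.002, 0, -0.0002, -0.057], [-1, 0.002, 0, -0.0001, -0.032], [-1, 0.002, 0, -0.0002, 0], [-1, 0.002, 0, -0.0002, 0], [-1, 0.002, 0, -0.0002, 0]]])

```text
t: 8.72
eef_pos: [0.6225, -0.0092, 0.1934]
eef_rot: [1.095, 2.945, -0.0]
ft_force: [0.1, 0.8, -2.5]
width: 0.112
```

```bash
python3 go.py .0025 12;  python3 - <<'E'
from h import *
s=snap('side','s3'); d=snap('top','t3'); crop(s,230,100,430,250,4,'s3c')
st=manip.get_state(); print(st['ft_force'],st['ft_torque'])
E
```

```text
t 8.7167 pos [ 0.6225 -0.0092  0.1934] yaw 139.2 s 0.1426 err(mm) vs path [ 0.04 -0.16 -0.04] yawerr -0.25 F [ 0.1   0.85 -2.51] tau [ 0.01   0.027 -0.001] tilt 0.01
[[-1, 0.0026, 0.0001, -0.0003, -0.004], [-1, 0.0025, 0.0, -0.0002, -0.0], [-1, 0.0025, 0.0, -0.0003, -0.0], [-1, 0.0025, 0.0, -0.0002, -0.0], [-1, 0.0025, 0.0, -0.0003, -0.0], [-1, 0.0025, 0.0, -0.0002, -0.0], [-1, 0.0025, 0.0, -0.0002, -0.0], [-1, 0.0024, 0.0001, -0.0003, -0.0], [-1, 0.0025, -0.0, -0.0002, -0.0], [-1, 0.0025, -0.0, -0.0003, -0.0], [-1, 0.0025, -0.0, -0.0002, -0.0], [-1, 0.0025, -0.0, -0.0003, -0.0]]
end s 0.17259843506832342 pose [0.5998 0.0105 0.1964]
[ 0.06060687  0.39191335 -2.03845212] [-0.02619537 -0.03093204 -0.03528658]
```

View pics/s3c.png

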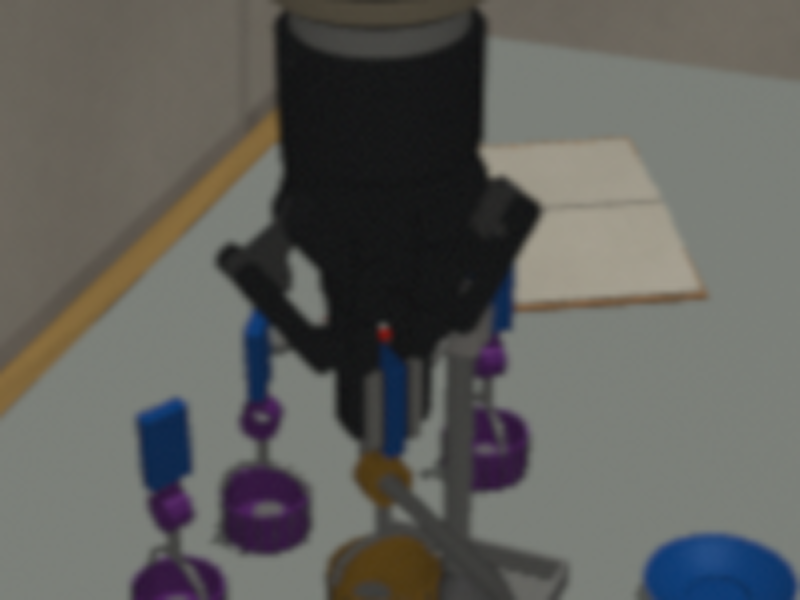

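Round the first bend, with the collar (crop px 382,478) around the rail and the hanger upright. Side forces are near zero.

>>> servo_tool(series=[[[-1, 0.0026, 0.0001, -0.0003, -0.004], [-1, 0.0025, 0, -0.0002, 0], [-1, 0.0025, 0, -0.0003, 0], [-1, 0.0025, 0, -0.0002, 0], [-1, 0.0025, 0, -0.0003, 0], [-1, 0.0025, 0, -0.0002, 0], [-1, 0.0025, 0, -0.0002, 0], [-1, 0.0025, 0, -0.0003, 0], [-1, 0.0025, 0, -0.0002, 0], [-1, 0.0025, 0, -0.0003, 0], [-1, 0.0025, 0, -0.0002, 0], [-1, 0.0025, 0, -0.0003, 0]]])

```text
t: 9.82
eef_pos: [0.5996, 0.0104, 0.1964]
eef_rot: [1.087, 2.947, -0.0]
ft_force: [0.6, -0.0, -1.5]
width: 0.114
```

```bash
python3 go.py .0025 12
```

```text
t 9.8167 pos [0.5996 0.0104 0.1964] yaw 139.5 s 0.1729 err(mm) vs path [-0.03 -0.2  -0.02] yawerr 0.05 F [ 0.61 -0.02 -1.52] tau [ 0.022 -0.016 -0.006] tilt 0.01
[[-1, 0.0026, 0.0002, -0.0003, 0.001], [-1, 0.0025, -0.0, -0.0002, -0.0], [-1, 0.0025, 0.0, -0.0003, -0.0], [-1, 0.0025, 0.0, -0.0002, -0.0], [-1, 0.0024, 0.0, -0.0002, -0.0], [-1, 0.0025, 0.0, -0.0003, -0.0], [-1, 0.0025, 0.0, -0.0002, -0.0], [-1, 0.0025, 0.0001, -0.0003, -0.0], [-1, 0.0025, -0.0, -0.0002, -0.0], [-1, 0.0025, -0.0, -0.0003, -0.0], [-1, 0.0025, -0.0, -0.0002, -0.0], [-1, 0.0025, -0.0, -0.0002, -0.0]]
end s 0.20287968506832346 pose [0.577  0.0302 0.1993]
```

>>> servo_tool(series=[[[-1, 0.0026, 0.0002, -0.0003, 0], [-1, 0.0025, 0, -0.0002, 0], [-1, 0.0025, 0, -0.0003, 0], [-1, 0.0025, 0, -0.0002, 0], [-1, 0.0025, 0, -0.0002, 0], [-1, 0.0025, 0, -0.0003, 0], [-1, 0.0025, 0, -0.0002, 0], [-1, 0.0025, 0, -0.0003, 0]]])

```text
t: 10.48
eef_pos: [0.5844, 0.0237, 0.1984]
eef_rot: [1.087, 2.947, -0.0]
ft_force: [0.0, -0.1, -1.3]
width: 0.114
```

```bash
python3 go.py .002 12;  python3 - <<'E'
from h import *
s=snap('side','s4'); d=snap('top','t4'); crop(s,230,150,430,300,4,'s4c')
st=manip.get_state(); print(st['ft_force'],st['ft_torque'])
E
```

```text
t 10.4833 pos [0.5844 0.0237 0.1984] yaw 139.5 s 0.1931 err(mm) vs path [-0.   -0.1   0.03] yawerr 0.05 F [ 0.04 -0.11 -1.29] tau [0.044 0.    0.005] tilt 0.0
[[-1, 0.0021, 0.0001, -0.0002, 0.001], [-1, 0.0019, -0.0, -0.0002, -0.0], [-1, 0.002, 0.0, -0.0001, -0.0], [-1, 0.002, 0.0, -0.0002, -0.0], [-1, 0.002, 0.0, -0.0002, -0.0], [-1, 0.002, 0.0, -0.0002, -0.0], [-1, 0.002, 0.0, -0.0002, -0.0], [-1, 0.002, 0.0, -0.0002, -0.0], [-1, 0.002, 0.0, -0.0002, -0.0], [-1, 0.002, 0.0001, -0.0002, -0.0], [-1, 0.002, -0.0, -0.0002, -0.0], [-1, 0.0019, -0.0, -0.0002, -0.0]]
end s 0.21706718506832348 pose [0.5663 0.0394 0.2007]
[-0.53188689 -0.28658715 -1.53928389] [-0.00651426 -0.01343332  0.02170101]
```

View pics/s4c.png

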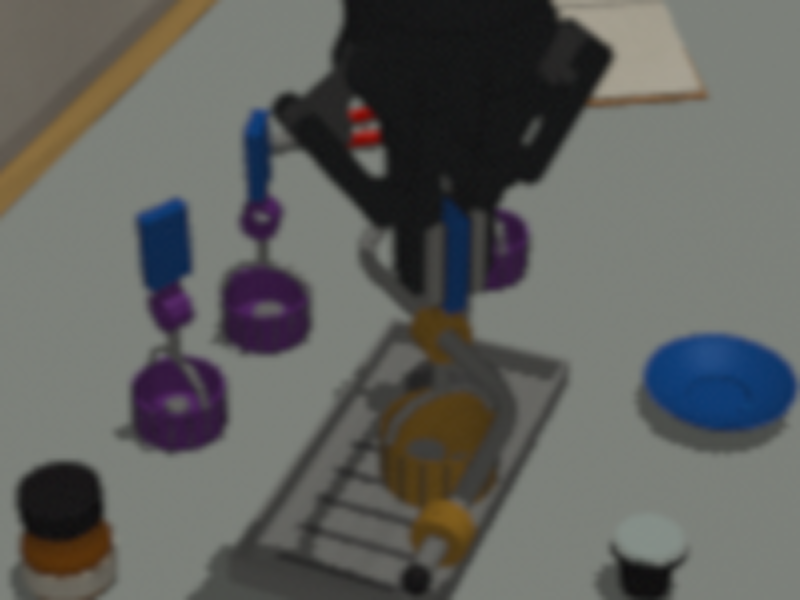

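>>> servo_tool(series=[[[-1, 0.0021, 0.0001, -0.0002, 0], [-1, 0.002, 0, -0.0002, 0], [-1, 0.002, 0, -0.0001, 0], [-1, 0.002, 0, -0.0002, 0], [-1, 0.002, 0, -0.0002, 0], [-1, 0.002, 0, -0.0002, 0], [-1, 0.002, 0, -0.0002, 0], [-1, 0.002, 0, -0.0002, 0], [-1, 0.002, 0, -0.0002, 0], [-1, 0.002, 0, -0.0002, 0], [-1, 0.002, 0, -0.0002, 0], [-1, 0.002, 0, -0.0002, 0]]])

```text
t: 11.58
eef_pos: [0.5662, 0.0394, 0.2007]
eef_rot: [1.087, 2.947, -0.0]
ft_force: [-0.0, -0.4, -1.3]
width: 0.112
```

```bash
python3 go.py .002 12
```

```text
t 11.5833 pos [0.5662 0.0394 0.2007] yaw 139.5 s 0.2173 err(mm) vs path [ 0.08 -0.16  0.02] yawerr 0.05 F [-0.02 -0.44 -1.3 ] tau [ 0.026  0.022 -0.01 ] tilt 0.01
[[-1, 0.0022, 0.0001, -0.0002, 0.001], [-1, 0.0019, -0.0, -0.0002, -0.0], [-1, 0.002, -0.0, -0.0002, -0.0], [-1, 0.002, 0.0, -0.0002, -0.0], [-1, 0.002, 0.0, -0.0001, -0.0], [-1, 0.002, 0.0, -0.0002, -0.0], [-1, 0.002, 0.0, -0.0002, -0.0], [-1, 0.002, 0.0, -0.0002, -0.0], [-1, 0.002, 0.0, -0.0002, 0.053], [-1, 0.002, 0.0, -0.0002, 0.057], [-1, 0.002, 0.0, -0.0002, 0.057], [-1, 0.002, -0.0, -0.0001, 0.057]]
end s 0.24129218506832342 pose [0.5484 0.0556 0.2029]
```

>>> servo_tool(series=[[[-1, 0.0022, 0.0001, -0.0002, 0], [-1, 0.002, 0, -0.0002, 0], [-1, 0.002, 0, -0.0002, 0], [-1, 0.002, 0, -0.0002, 0], [-1, 0.002, 0, -0.0001, 0], [-1, 0.002, 0, -0.0002, 0], [-1, 0.002, 0, -0.0002, 0], [-1, 0.002, 0, -0.0002, 0], [-1, 0.002, 0, -0.0002, 0.053], [-1, 0.002, 0, -0.0002, 0.057], [-1, 0.002, 0, -0.0002, 0.057], [-1, 0.002, 0, -0.0001, 0.057]]])

```text
t: 12.58
eef_pos: [0.5483, 0.0556, 0.2029]
eef_rot: [1.414, 2.805, -0.0]
ft_force: [0.3, -0.4, -1.7]
width: 0.11
```

```bash
python3 go.py .002 12
```

```text
t 12.5833 pos [0.5483 0.0556 0.2029] yaw 126.5 s 0.2411 err(mm) vs path [-0.23  0.23 -0.02] yawerr -0.41 F [ 0.31 -0.39 -1.7 ] tau [ 0.045 -0.016  0.009] tilt 0.01
[[-1, 0.0017, 0.0, -0.0002, 0.05], [-1, 0.002, 0.0, -0.0001, 0.057], [-1, 0.002, 0.0, -0.0001, 0.057], [-1, 0.002, 0.0, -0.0001, 0.057], [-1, 0.002, -0.0, -0.0001, 0.058], [-1, 0.002, -0.0, -0.0001, 0.057], [-1, 0.002, -0.0, -0.0001, 0.057], [-1, 0.002, -0.0, -0.0001, 0.057], [-1, 0.002, -0.0001, 0.0, 0.057], [-1, 0.002, 0.0, -0.0, 0.057], [-1, 0.002, 0.0, -0.0, 0.058], [-1, 0.002, 0.0, -0.0, 0.025]]
end s 0.2651053668002164 pose [0.5408 0.0776 0.2038]
```

>>> servo_tool(series=[[[-1, 0.0018, 0, -0.0002, 0.05], [-1, 0.002, 0, -0.0001, 0.057], [-1, 0.002, 0, -0.0001, 0.057], [-1, 0.002, 0, -0.0001, 0.057], [-1, 0.002, 0, -0.0001, 0.058], [-1, 0.002, 0, -0.0001, 0.057]]])

```text
t: 13.08
eef_pos: [0.5427, 0.0659, 0.2036]
eef_rot: [1.863, 2.529, -0.0]
ft_force: [0.4, -0.4, -2.6]
width: 0.108
```

```bash
python3 go.py .002 12
```

```text
t 13.0833 pos [0.5427 0.0659 0.2036] yaw 107.25 s 0.253 err(mm) vs path [-0.12  0.18 -0.05] yawerr -0.12 F [ 0.39 -0.36 -2.57] tau [0.021 0.01  0.01 ] tilt 0.01
[[-1, 0.0018, 0.0, -0.0001, 0.055], [-1, 0.002, 0.0, -0.0001, 0.057], [-1, 0.002, 0.0, -0.0, 0.057], [-1, 0.002, 0.0, -0.0, 0.058], [-1, 0.002, -0.0, -0.0001, 0.057], [-1, 0.002, -0.0, 0.0, 0.027], [-1, 0.002, -0.0, 0.0, -0.0], [-1, 0.002, -0.0, 0.0, -0.0], [-1, 0.002, -0.0, 0.0, -0.0], [-1, 0.002, -0.0, 0.0, -0.0], [-1, 0.002, -0.0, 0.0, -0.0], [-1, 0.002, -0.0, 0.0, -0.0]]
end s 0.27704226976907564 pose [0.5409 0.0895 0.2039]
```

>>> servo_tool(series=[[[-1, 0.0018, 0, -0.0001, 0.055], [-1, 0.002, 0, -0.0001, 0.057], [-1, 0.002, 0, 0, 0.057], [-1, 0.002, 0, 0, 0.058], [-1, 0.002, 0, 0, 0.057], [-1, 0.002, 0, 0, 0.027], [-1, 0.002, 0, 0, 0], [-1, 0.002, 0, 0, 0]]])

```text
t: 13.75
eef_pos: [0.5409, 0.0816, 0.2038]
eef_rot: [2.228, 2.215, -0.0]
ft_force: [-0.7, 0.4, -3.0]
width: 0.111
```

```bash
python3 go.py .002 12;  python3 - <<'E'
from h import *
s=snap('side','s5'); d=snap('top','t5'); crop(s,250,180,400,330,5,'s5c'); crop(d,230,270,350,340,6,'t5c')
st=manip.get_state(); print(st['ft_force'],st['ft_torque'])
# stop position
for n,c in(('side',s),('top',d)):
    v,u=np.mgrid[0:480,0:640]; z=c['range_z']; K=c['K']
    X=(np.stack([(u-K[0,2])/K[0,0]*z,(v-K[1,2])/K[1,1]*z,z,np.ones_like(z)],-1)@c['cam_to_world'].T)[...,:3]
    px=c['pixels'].astype(int); m=(px[...,0]>px[...,2]+30)&(z>0)&(abs(X[...,0]-.541)<.02)&(X[...,1]>.06)&(X[...,1]<.155)&(X[...,2]>.165)
    P=X[m]; h=np.histogram(P[:,1],bins=np.arange(.06,.156,.003)); print(n,dict(zip(h[1].round(3).tolist(),h[0].tolist())))
    q=P[P[:,1]>.118]; 
    if len(q): print(q.min(0),q.max(0))
E
```

```text
t 13.75 pos [0.5409 0.0816 0.2038] yaw 89.66 s 0.269 err(mm) vs path [ 0.08  0.09 -0.08] yawerr 0.2 F [-0.75  0.44 -3.01] tau [ 0.032 -0.006 -0.021] tilt 0.0
[[-1, 0.0019, -0.0001, -0.0001, 0.004], [-1, 0.002, 0.0, 0.0, -0.0], [-1, 0.002, 0.0, 0.0, -0.0], [-1, 0.002, 0.0, 0.0, -0.0], [-1, 0.002, 0.0, 0.0, -0.0], [-1, 0.002, 0.0, 0.0, -0.0], [-1, 0.002, 0.0, 0.0, -0.0], [-1, 0.002, 0.0, 0.0, -0.0], [-1, 0.002, 0.0, 0.0, -0.0], [-1, 0.002, 0.0, 0.0, -0.0], [-1, 0.002, 0.0, 0.0, -0.0], [-1, 0.002, 0.0, 0.0, -0.0]]
end s 0.2929844308238634 pose [0.5411 0.1055 0.2039]
[-0.5087221  -0.45856174 -1.39640498] [ 0.02970835 -0.01563439  0.03253366]
side {0.06: 0, 0.063: 0, 0.066: 0, 0.069: 0, 0.072: 4, 0.075: 10, 0.078: 13, 0.081: 13, 0.084: 29, 0.087: 54, 0.09: 1, 0.093: 0, 0.096: 0, 0.099: 0, 0.102: 0, 0.105: 0, 0.108: 0, 0.111: 0, 0.114: 0, 0.117: 0, 0.12: 1, 0.123: 0, 0.126: 0, 0.129: 15, 0.132: 22, 0.135: 21, 0.138: 43, 0.141: 56, 0.144: 0, 0.147: 0, 0.15: 0}
[0.53275457 0.12244452 0.17258747] [0.55087019 0.14367513 0.19396246]
top {0.06: 0, 0.063: 0, 0.066: 0, 0.069: 0, 0.072: 0, 0.075: 0, 0.078: 0, 0.081: 0, 0.084: 0, 0.087: 0, 0.09: 0, 0.093: 0, 0.096: 0, 0.099: 0, 0.102: 0, 0.105: 0, 0.108: 0, 0.111: 0, 0.114: 0, 0.117: 0, 0.12: 0, 0.123: 0, 0.126: 0, 0.129: 0, 0.132: 0, 0.135: 0, 0.138: 0, 0.141: 0, 0.144: 0, 0.147: 0, 0.15: 0}
```

View pics/s5c.png

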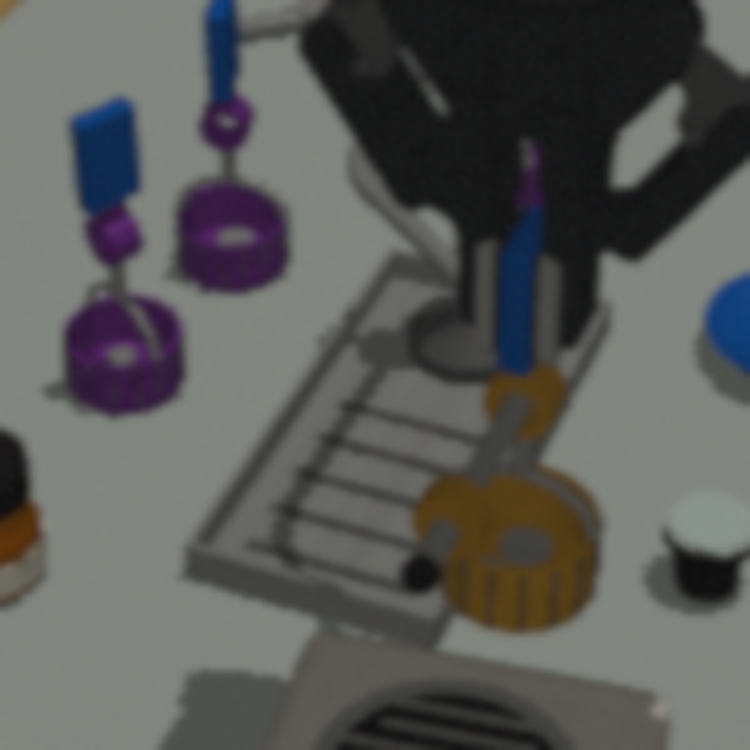

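>>> servo_tool(series=[[[-1, 0.0025, -0.0001, -0.0001, 0.004], [-1, 0.0025, 0, 0, 0], [-1, 0.0025, 0, 0, 0], [-1, 0.0025, 0, 0, 0], [-1, 0.0025, 0, 0, 0], [-1, 0.0025, 0, 0, 0], [-1, 0.0025, 0, 0, 0], [-1, 0.0025, 0, 0, 0], [-1, 0.0025, 0, 0, 0], [-1, 0.0025, 0, 0, 0], [-1, 0.0025, 0, 0, 0], [-1, 0.0025, 0, 0, 0]]])

```text
t: 14.85
eef_pos: [0.5412, 0.1116, 0.2039]
eef_rot: [2.234, 2.209, -0.0]
ft_force: [0.3, -0.3, -1.4]
width: 0.113
```

>>> servo_tool(series=[[[-1, 0.0015, 0, 0, 0], [-1, 0.001, 0, 0, 0], [-1, 0.001, 0, 0, 0], [-1, 0.001, 0, 0, 0], [-1, 0.0005, 0, 0, 0], [-1, 0.0005, 0, 0, 0], [-1, 0.0005, 0, 0, 0]]])

```text
t: 15.43
eef_pos: [0.5413, 0.1174, 0.2039]
eef_rot: [2.234, 2.209, -0.0]
ft_force: [-0.1, -0.1, -0.7]
width: 0.111
```

```bash
python3 go.py .0005 2
```

```text
t 15.4333 pos [0.5413 0.1174 0.2039] yaw 89.37 s 0.305 err(mm) vs path [ 0.07 -0.08 -0.  ] yawerr -0.09 F [-0.06 -0.05 -0.68] tau [ 0.004  0.017 -0.014] tilt 0.01
[[-1, 0.0006, -0.0001, -0.0, -0.002], [-1, 0.0005, 0.0, -0.0, 0.0]]
end s 0.3059844308238633 pose [0.5412 0.1185 0.2039]
```

>>> servo_tool(series=[[[-1, 0.0005, 0, 0, 0], [-1, 0.0005, 0, 0, 0], [-1, 0.0005, 0, 0, 0], [-1, 0.0003, 0, 0, 0]]])

```text
t: 15.77
eef_pos: [0.5413, 0.1192, 0.2039]
eef_rot: [2.234, 2.209, -0.0]
ft_force: [-0.6, -0.5, -1.4]
width: 0.111
```

>>> servo_tool(series=[[[-1, 0.0004, 0, 0, 0], [-1, 0.0004, 0, 0, 0]]])

```text
t: 15.93
eef_pos: [0.5413, 0.12, 0.2039]
eef_rot: [2.234, 2.209, -0.0]
ft_force: [0.6, 0.3, -1.8]
width: 0.111
```

>>> servo_tool(series=[[[-1, 0.0003, 0, 0, 0], [-1, 0.0003, 0, 0, 0]]])

```text
t: 16.1
eef_pos: [0.5413, 0.1206, 0.2039]
eef_rot: [2.234, 2.209, -0.0]
ft_force: [-0.2, -0.5, -1.7]
width: 0.11
```

>>> servo_tool(series=[[[-1, 0.0003, 0, 0, 0], [-1, 0.0003, 0, 0, 0]]])

```text
t: 16.27
eef_pos: [0.5413, 0.1212, 0.2039]
eef_rot: [2.234, 2.209, -0.0]
ft_force: [0.6, -0.3, -2.0]
width: 0.111
```

>>> servo_tool(series=[[[-1, 0.0003, 0, 0, 0], [-1, 0.0003, 0, 0, 0]]])

```text
t: 16.43
eef_pos: [0.5413, 0.1218, 0.2039]
eef_rot: [2.234, 2.209, -0.0]
ft_force: [-0.1, 0.5, -1.6]
width: 0.115
```

>>> servo_tool(series=[[[-1, 0.0003, 0, 0, 0], [-1, 0.0003, 0, 0, 0]]])

```text
t: 16.6
eef_pos: [0.5413, 0.1224, 0.2039]
eef_rot: [2.233, 2.209, -0.0]
ft_force: [0.2, -0.4, -1.9]
width: 0.111
```

>>> servo_tool(series=[[[-1, 0, 0, 0.0005, 0], [-1, 0, 0, 0.0005, 0], [-1, 0, 0, 0.0005, 0], [-1, 0, 0, 0, 0]]])

```text
t: 16.93
eef_pos: [0.5413, 0.1224, 0.2022]
eef_rot: [-2.234, -2.209, 0.0]
ft_force: [0.2, -0.7, -1.9]
width: 0.108
```

>>> servo_tool(series=[[[-1, 0, 0, 0.0005, 0], [-1, 0, 0, 0, 0]]])

```text
t: 17.1
eef_pos: [0.5413, 0.1224, 0.2018]
eef_rot: [-2.234, -2.209, 0.0]
ft_force: [-0.4, -1.0, -1.0]
width: 0.113
```

>>> servo_tool(series=[[[-1, 0, 0, 0.0003, 0], [-1, 0, 0, 0, 0]]])

```text
t: 17.27
eef_pos: [0.5413, 0.1224, 0.2015]
eef_rot: [2.234, 2.209, -0.0]
ft_force: [-0.0, 0.4, -1.2]
width: 0.112
```

>>> servo_tool(series=[[[-1, 0, 0, 0.0003, 0], [-1, 0, 0, 0, 0]]])

```text
t: 17.43
eef_pos: [0.5413, 0.1224, 0.2012]
eef_rot: [2.234, 2.209, -0.0]
ft_force: [0.4, -0.4, -1.6]
width: 0.114
```

>>> servo_tool(series=[[[-1, 0, 0, 0.0003, 0], [-1, 0, 0, 0, 0]]])

```text
t: 17.6
eef_pos: [0.5413, 0.1224, 0.201]
eef_rot: [2.234, 2.209, 0.0]
ft_force: [1.3, 0.6, -1.4]
width: 0.114
```

>>> servo_tool(series=[[[-1, 0, 0, 0.0003, 0], [-1, 0, 0, 0, 0]]])

```text
t: 17.77
eef_pos: [0.5414, 0.1224, 0.2009]
eef_rot: [2.233, 2.209, 0.0]
ft_force: [-0.4, -0.4, 0.2]
width: 0.113
```

>>> servo_tool(series=[[[-1, 0, 0, -0.0006, 0], [-1, 0.0003, 0, 0, 0], [-1, 0.0003, 0, 0, 0], [-1, 0.0002, 0, 0, 0]]])

```text
t: 18.1
eef_pos: [0.5413, 0.1232, 0.2012]
eef_rot: [2.234, 2.209, -0.0]
ft_force: [-0.2, 0.1, -1.6]
width: 0.115
```

>>> servo_tool(series=[[[-1, 0.0003, 0, 0, 0], [-1, 0.0002, 0, 0, 0]]])

```text
t: 18.27
eef_pos: [0.5413, 0.1235, 0.2012]
eef_rot: [2.233, 2.209, -0.001]
ft_force: [-0.6, -2.5, -2.2]
width: 0.115
```

>>> servo_tool(series=[[[-1, 0.0003, 0, 0, 0], [-1, 0.0002, 0, 0, 0]]])

```text
t: 18.43
eef_pos: [0.5413, 0.1237, 0.2012]
eef_rot: [2.233, 2.209, -0.001]
ft_force: [-0.2, -7.3, -1.7]
width: 0.11
```

Run:
```python
from h import *
s=snap('side','s6'); crop(s,250,200,370,300,6,'s6c')
st=manip.get_state(); print(st['eef_pos'],st['ft_force'],st['ft_torque'])
c=s
v,u=np.mgrid[0:480,0:640]; z=c['range_z']; K=c['K']
X=(np.stack([(u-K[0,2])/K[0,0]*z,(v-K[1,2])/K[1,1]*z,z,np.ones_like(z)],-1)@c['cam_to_world'].T)[...,:3]
px=c['pixels'].astype(int); m=(px[...,0]>px[...,2]+30)&(z>0)&(abs(X[...,0]-.541)<.02)&(X[...,1]>.1)&(X[...,1]<.155)&(X[...,2]>.165)
P=X[m]; h=np.histogram(P[:,1],bins=np.arange(.1,.156,.002)); print(dict(zip(h[1].round(3).tolist(),h[0].tolist())))
```

```text
[0.54131453 0.1236269  0.20119911] [ 0.61680856 -5.97219149 -1.25188284] [-1.05136694 -0.01133763  0.00932259]
{0.1: 0, 0.102: 0, 0.104: 0, 0.106: 0, 0.108: 0, 0.11: 0, 0.112: 0, 0.114: 0, 0.116: 7, 0.118: 7, 0.12: 6, 0.122: 11, 0.124: 8, 0.126: 8, 0.128: 11, 0.13: 11, 0.132: 12, 0.134: 19, 0.136: 14, 0.138: 16, 0.14: 61, 0.142: 24, 0.144: 0, 0.146: 0, 0.148: 0, 0.15: 0, 0.152: 0}
```

View pics/s6c.png

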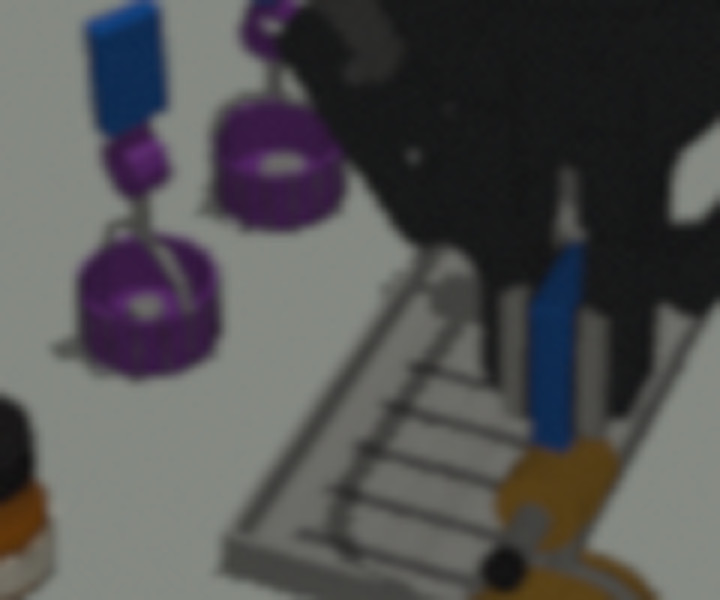

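Contact with the stop was felt at y ≈ 0.1234, and the picture shows the collar against the brass ring (crop px 555,490). Easing the press off before releasing.

>>> servo_tool(series=[[[-1, -0.0003, 0, 0, 0], [-1, 0, 0, 0.0003, 0], [-1, 0, 0, 0, 0]]])

```text
t: 18.73
eef_pos: [0.5413, 0.1236, 0.2011]
eef_rot: [2.233, 2.209, -0.001]
ft_force: [-0.2, -4.2, -0.2]
width: 0.114
```

>>> servo_tool(series=[[[-1, -0.0002, 0, 0, 0], [-1, 0, 0, 0.0002, 0], [-1, 0, 0, 0, 0]]])

```text
t: 18.98
eef_pos: [0.5414, 0.1236, 0.2009]
eef_rot: [2.233, 2.209, -0.0]
ft_force: [-1.0, -4.6, 1.1]
width: 0.112
```

>>> servo_tool(series=[[[-1, -0.0003, 0, 0, 0], [-1, 0, 0, 0, 0], [-1, 0, 0, 0, 0]]])

```text
t: 19.23
eef_pos: [0.5414, 0.1235, 0.2009]
eef_rot: [2.234, 2.209, 0.0]
ft_force: [-0.3, -2.6, 1.8]
width: 0.111
```

>>> servo_tool(series=[[[-0.7, 0, 0, 0, 0], [-0.6, 0, 0, 0, 0], [-0.4, 0, 0, 0, 0], [0, 0, 0, 0, 0], [0, 0, 0, 0, 0], [0, 0, 0, 0, 0]]])

```text
t: 19.73
eef_pos: [0.5413, 0.1235, 0.2007]
eef_rot: [-2.234, -2.209, 0.0]
ft_force: [0.1, 0.4, -0.7]
width: 0.501
```

```bash
cat > chk.py <<'E'
import sys
from h import *
t=sys.argv[1]
s=snap('side','s'+t); d=snap('top','t'+t); crop(s,250,180,390,320,5,f's{t}c'); crop(d,230,250,330,325,8,f't{t}c')
st=manip.get_state(); print(st['t'],st['eef_pos'],st['ft_force'],st['ft_torque'],st['width'])
for n,c in(('side',s),('top',d)):
    v,u=np.mgrid[0:480,0:640]; z=c['range_z']; K=c['K']
    X=(np.stack([(u-K[0,2])/K[0,0]*z,(v-K[1,2])/K[1,1]*z,z,np.ones_like(z)],-1)@c['cam_to_world'].T)[...,:3]
    px=c['pixels'].astype(int); a=(px[...,0]>px[...,2]+25)&(z>0)&(abs(X[...,0]-.541)<.02)&(X[...,1]>.1)&(X[...,1]<.155)&(X[...,2]>.165)
    P=X[a]; h=np.histogram(P[:,1],bins=np.arange(.1,.156,.002)); print(n,dict(zip(h[1].round(3).tolist(),h[0].tolist())))
    b=(px[...,2]>px[...,0]+30)&(z>0)&(abs(X[...,0]-.541)<.03)&(abs(X[...,1]-.122)<.04)&(X[...,2]>.18)
    P=X[b]; 
    if len(P)>10: print(n,'plate',P.min(0).round(4),P.max(0).round(4),P.mean(0).round(4))
E
python3 chk.py 7
```

```text
19.8333 [0.54132764 0.12341352 0.2007724 ] [-0.28930256  0.29091087 -0.61534774] [-0.05692226  0.00732263  0.01858884] 0.5010486357069294
side {0.1: 0, 0.102: 0, 0.104: 0, 0.106: 0, 0.108: 0, 0.11: 1, 0.112: 0, 0.114: 2, 0.116: 8, 0.118: 7, 0.12: 7, 0.122: 7, 0.124: 11, 0.126: 9, 0.128: 12, 0.13: 10, 0.132: 16, 0.134: 14, 0.136: 18, 0.138: 15, 0.14: 72, 0.142: 16, 0.144: 0, 0.146: 0, 0.148: 2, 0.15: 0, 0.152: 0}
side plate [0.5364 0.1118 0.1993] [0.5452 0.1375 0.2404] [0.5395 0.1285 0.2232]
top {0.1: 0, 0.102: 0, 0.104: 0, 0.106: 0, 0.108: 0, 0.11: 0, 0.112: 0, 0.114: 0, 0.116: 0, 0.118: 0, 0.12: 0, 0.122: 0, 0.124: 0, 0.126: 0, 0.128: 0, 0.13: 0, 0.132: 0, 0.134: 0, 0.136: 0, 0.138: 0, 0.14: 0, 0.142: 0, 0.144: 0, 0.146: 0, 0.148: 0, 0.15: 0, 0.152: 0}
```

View pics/s7c.png

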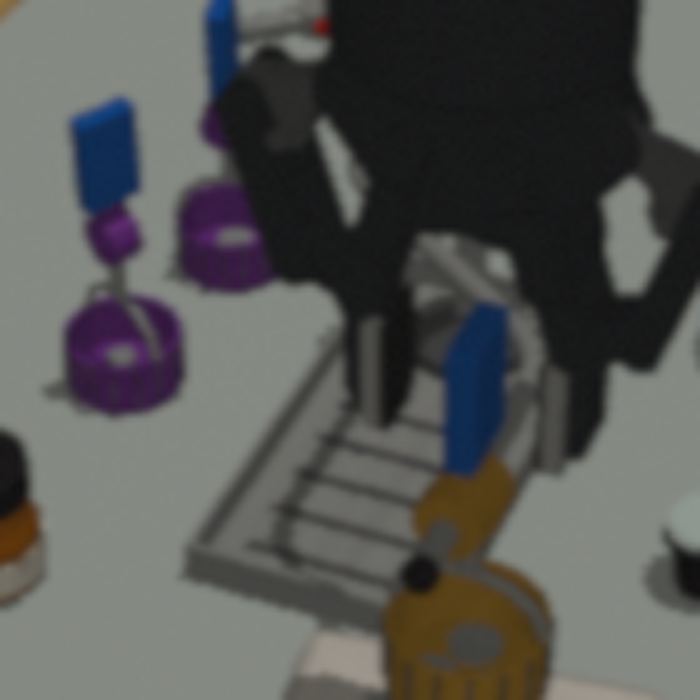

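The hanger hangs free and upright between the open fingers (plate at crop px 475,390), with the collar against the ring (px 460,510). Retreating straight up.

>>> servo_tool(series=[[[0, 0, 0, -0.003, 0], [0, 0, 0, -0.005, 0], [0, 0, 0, -0.01, 0], [0, 0, 0, -0.015, 0], [0, 0, 0, -0.015, 0], [0, 0, 0, -0.015, 0], [0, 0, 0, -0.015, 0], [-1, 0.03, 0, -0.005, 0], [-1, 0.035, 0, 0, 0], [-1, 0.035, 0, 0, 0], [-1, 0.025, 0, 0, 0], [-1, 0, 0, 0, 0]]])

```text
t: 20.83
eef_pos: [0.5424, 0.2522, 0.2847]
eef_rot: [-2.23, -2.213, -0.002]
ft_force: [-0.6, 1.3, 0.1]
width: -0.002
```

```bash
python3 chk.py 8
```

```text
20.9333 [0.54246599 0.2490498  0.28435781] [-0.18104264 -0.37079836 -0.11896895] [-0.03463675  0.03456882  0.01454992] 0.0010706697886325649
side {0.1: 0, 0.102: 0, 0.104: 0, 0.106: 0, 0.108: 0, 0.11: 1, 0.112: 0, 0.114: 0, 0.116: 11, 0.118: 7, 0.12: 9, 0.122: 8, 0.124: 12, 0.126: 5, 0.128: 11, 0.13: 12, 0.132: 16, 0.134: 15, 0.136: 18, 0.138: 15, 0.14: 65, 0.142: 22, 0.144: 0, 0.146: 0, 0.148: 0, 0.15: 0, 0.152: 0}
side plate [0.5364 0.1106 0.199 ] [0.5451 0.138  0.2395] [0.5392 0.1293 0.222 ]
top {0.1: 0, 0.102: 0, 0.104: 0, 0.106: 0, 0.108: 0, 0.11: 0, 0.112: 0, 0.114: 0, 0.116: 5, 0.118: 2, 0.12: 2, 0.122: 2, 0.124: 2, 0.126: 2, 0.128: 2, 0.13: 4, 0.132: 4, 0.134: 4, 0.136: 3, 0.138: 4, 0.14: 6, 0.142: 3, 0.144: 0, 0.146: 0, 0.148: 0, 0.15: 0, 0.152: 0}
top plate [0.5332 0.1115 0.1845] [0.5464 0.1395 0.2442] [0.5409 0.1244 0.2367]
```

View pics/t8c.png

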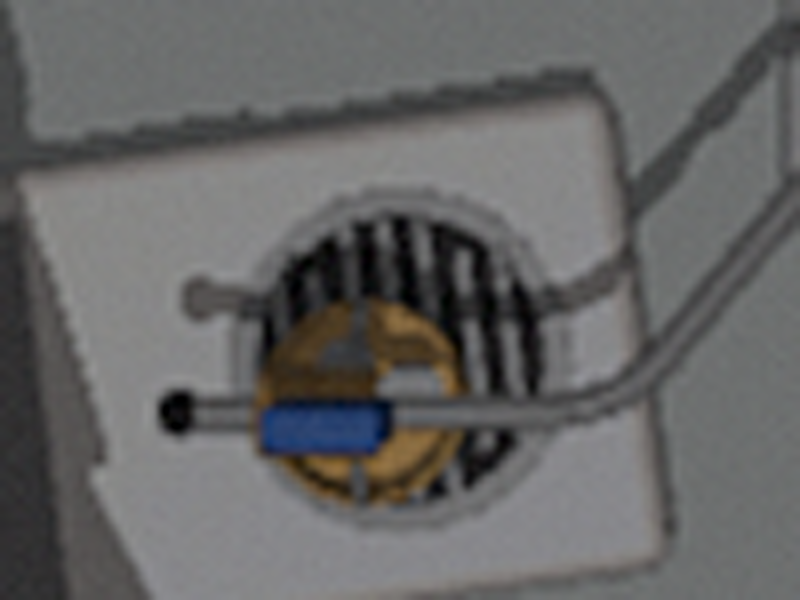

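View pics/s8c.png

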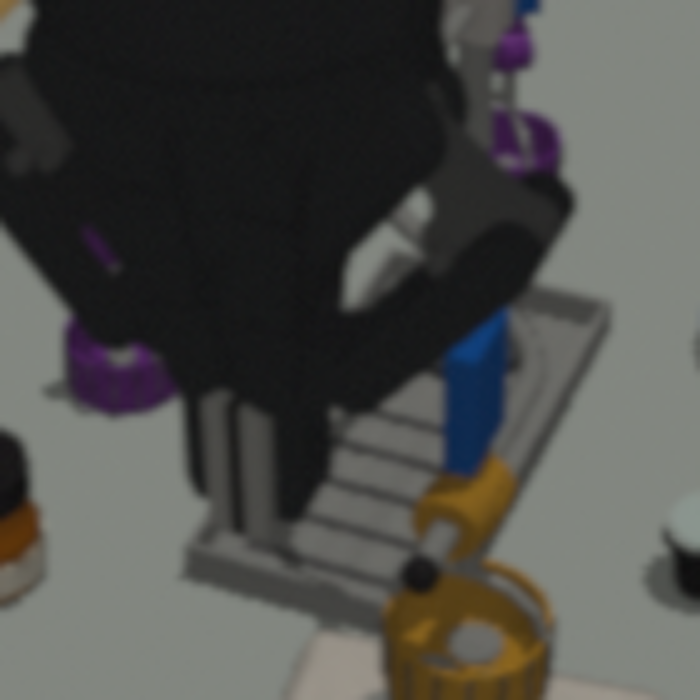

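No visible gap between collar and ring: brass runs from y 0.116 to 0.143, which is the 14 mm collar plus the ring. The basket hangs level at top crop px (365,400). Now the button.

>>> servo_tool(series=[[[-1, -0.001, -0.0107, 0, 0], [-1, 0, 0, 0.02, 0], [-1, 0, 0, 0.025, 0], [-1, 0, 0, 0.025, 0], [-1, 0, 0, 0.025, 0], [-1, 0, 0, 0.025, 0], [-1, 0, 0, 0.025, 0], [-1, 0, 0, 0.025, 0], [-1, 0, 0, 0.015, 0], [-1, 0, 0, 0.01, 0], [-1, 0, 0, 0.005, 0], [-1, 0, 0, 0, 0]]])

```text
t: 21.93
eef_pos: [0.5318, 0.2468, 0.0836]
eef_rot: [-2.234, -2.208, 0.001]
ft_force: [-0.3, -0.6, -0.6]
width: 0.0
```

Run:
```python
from h import *
s=snap('side','s9'); crop(s,240,280,400,440,4,'s9c')
st=manip.get_state(); print(st['eef_pos'],st['ft_force'])
print(proj(s,[.532,.248,.0716]))
```

```text
[0.53210014 0.24710404 0.08431608] [ 0.59333238 -0.43069796 -0.12766758]
[316.5025483  400.42388354]
```

View pics/s9c.png

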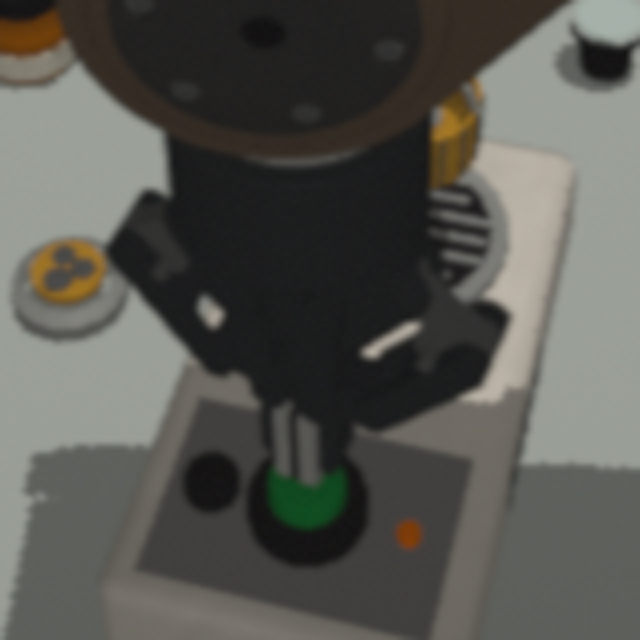

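>>> servo_tool(series=[[[-1, 0, 0, 0.004, 0], [-1, 0, 0, 0.004, 0], [-1, 0, 0, 0.003, 0], [-1, 0, 0, 0.002, 0], [-1, 0, 0, 0.002, 0], [-1, 0, 0, 0.001, 0]]])

```text
t: 22.48
eef_pos: [0.5321, 0.2475, 0.0678]
eef_rot: [2.233, 2.209, 0.0]
ft_force: [-0.3, -0.8, 4.6]
width: 0.002
```

>>> servo_tool(series=[[[-1, 0, 0, 0.001, 0], [-1, 0, 0, 0.001, 0], [-1, 0, 0, 0, 0]]])

```text
t: 22.73
eef_pos: [0.5321, 0.2476, 0.0661]
eef_rot: [2.233, 2.209, 0.001]
ft_force: [-0.5, -1.0, 5.1]
width: 0.005
```

>>> servo_tool(series=[[[-1, 0, 0, 0.0006, 0], [-1, 0, 0, 0.0003, 0], [-1, 0, 0, 0, 0]]])

```text
t: 22.98
eef_pos: [0.5321, 0.2476, 0.0659]
eef_rot: [2.233, 2.209, 0.001]
ft_force: [-3.3, -3.3, 13.7]
width: 0.002
```

The button is bottomed: position stopped at z 0.0659 and force rose to 13.7 N. Backing off.

>>> servo_tool(series=[[[-1, 0, 0, 0, 0], [-1, 0, 0, -0.004, 0], [-1, 0, 0, -0.01, 0], [-1, 0, 0, -0.02, 0], [-1, 0, 0, -0.025, 0], [-1, 0, 0, -0.025, 0], [-1, 0, 0, -0.025, 0], [-1, 0, 0, -0.025, 0], [-1, 0, 0, -0.025, 0], [-1, 0.02, 0, -0.02, 0], [-1, 0.03, 0, -0.02, 0], [-1, 0.02, 0, 0, 0]]])

```text
t: 23.98
eef_pos: [0.5336, 0.3194, 0.2687]
eef_rot: [2.233, 2.207, 0.01]
ft_force: [0.1, 0.2, -0.3]
width: -0.004
```

>>> servo_tool(series=[[[-1, 0.03, 0, 0, 0], [-1, 0.02, 0, 0, 0], [-1, 0, 0, 0, 0], [-1, 0, 0, 0, 0]]])

```text
t: 24.32
eef_pos: [0.5328, 0.368, 0.2637]
eef_rot: [2.232, 2.211, -0.001]
ft_force: [0.2, -0.3, 0.4]
width: 0.002
```

```bash
python3 chk.py 10
python3 - <<'E'
from h import *; from rail import *
from scipy.spatial import cKDTree
d=load('top10'.replace('top','t')); d0=load('top0')
crop(d,180,170,500,350,2.5,'t10w')
g=lambda c,u0,u1:[np.where((c['pixels'][...,1].astype(int)>c['pixels'][...,0]+35)&(c['pixels'][...,1].astype(int)>c['pixels'][...,2]+25)&(np.arange(640)>u0)&(np.arange(640)<u1))[k].mean() for k in(1,0)]
for c in(d0,d):
    u,v=g(c,200,235);print('button',u,v,p3(c,u,v))
E
```

```text
24.4167 [0.53317494 0.3667871  0.26385159] [0.01054961 1.09527812 0.03672923] [ 0.03510282 -0.01815172  0.01365825] -0.0026248410710353865
side {0.1: 0, 0.102: 0, 0.104: 0, 0.106: 0, 0.108: 1, 0.11: 0, 0.112: 0, 0.114: 2, 0.116: 8, 0.118: 9, 0.12: 9, 0.122: 10, 0.124: 6, 0.126: 11, 0.128: 12, 0.13: 10, 0.132: 20, 0.134: 17, 0.136: 13, 0.138: 18, 0.14: 77, 0.142: 19, 0.144: 1, 0.146: 0, 0.148: 1, 0.15: 0, 0.152: 0}
side plate [0.5364 0.1022 0.186 ] [0.5462 0.1372 0.2405] [0.5397 0.128  0.2235]
top {0.1: 0, 0.102: 0, 0.104: 0, 0.106: 0, 0.108: 0, 0.11: 0, 0.112: 0, 0.114: 0, 0.116: 5, 0.118: 2, 0.12: 2, 0.122: 2, 0.124: 2, 0.126: 2, 0.128: 2, 0.13: 5, 0.132: 3, 0.134: 3, 0.136: 4, 0.138: 3, 0.14: 5, 0.142: 3, 0.144: 0, 0.146: 0, 0.148: 0, 0.15: 0, 0.152: 0}
top plate [0.5332 0.1116 0.1846] [0.5465 0.1399 0.2449] [0.5412 0.1241 0.2383]
button 216.3913043478261 303.7173913043478 [0.53274058 0.24763803 0.07160356]
button 216.24 303.84 [0.53250322 0.24792445 0.07169313]
```

View pics/t10w.png

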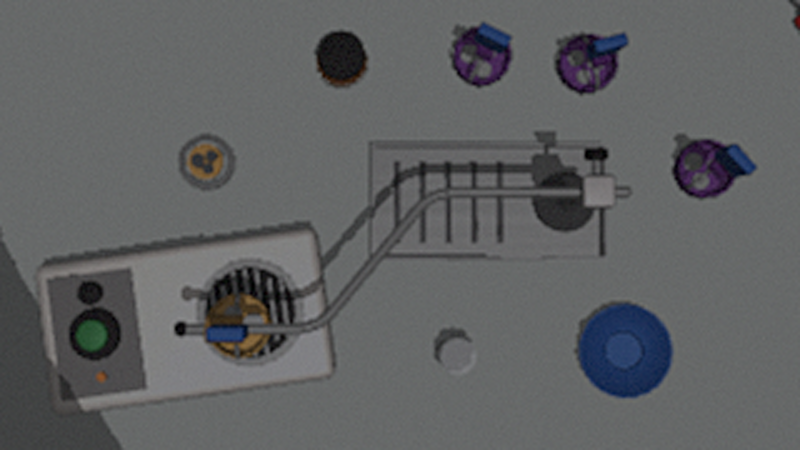

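View pics/s10.png

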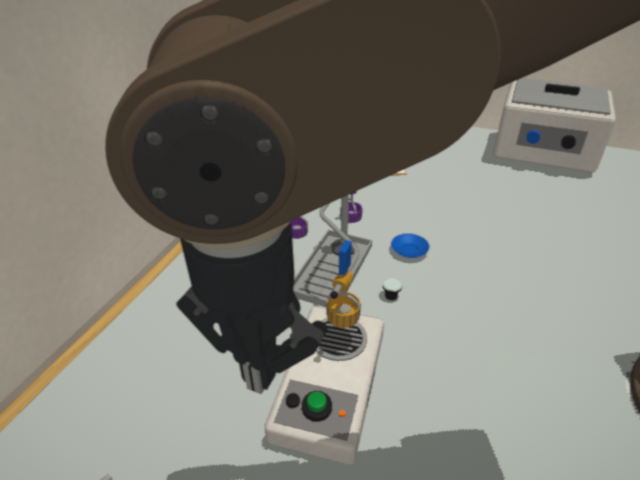

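```bash
python3 -c "
from rig import manip; print(manip.hand_in())"
```

```text
the job is handed in; nothing more can be done
None
```

The basket hangs free and upright over the dryer with its collar against the brass stop. The green button was pressed fully down after that. I handed the job in at about 24 s of the 72 s allowed.

**Rail:** I gripped the blue plate of the brass hanger and lifted the collar about 2.5 mm so the rail ran centred in the bore. I then followed both bends, turning the hanger with the rail. Side forces stayed at noise level, about 1 N or less, and the last leg lay about 13 mm higher than the first.

**Stop:** Contact built to 2.5 N, and one further 0.5 mm step took it to about 7 N. That step was more than I wanted, because I had queued it before reading the force. I eased back to about 2.6 N with the collar resting on the rail, then let go.

**Button:** It stopped moving at z 0.066 m and the force rose to 13.7 N, so it bottomed. It has sprung back to 72 mm.

**Last checks:**
- Both cameras show collar and ring as one unbroken brass span from y 0.116 to 0.143 m. A gap under about 1 mm would not show.
- The basket looks upright.
- The rail and the bystanders look unmoved in the last top view.
- The gripper is clear of everything.

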